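Draw the idler pin out of the gearcase with spring tongs

ROBOT

A 6-joint arm with a two-finger parallel gripper is mounted at the origin on the work surface. World frame = base frame: x ahead of the robot, y to its left, z up, the work surface at z = 0. Lengths are in mm, angles in degrees, forces in N, time in s.
With the tool pointing down it reaches from about 300 to 850 mm from the base axis. Payload 4.2 kg.
Tool frame: the origin (TCP) lies midway between the tips of the shut fingers; the grasp point (between the pads) lies env.grip_depth behind it (env.grip_depth is the distance from the TCP to the grasp point, in mm); z points along the fingers, y is the direction in which the jaws open and shut (so a half turn about z gives the same grasp; the last joint's range is limited). The gripper opens to 91 mm and grips with 3 to 60 N. Pads are 32 mm wide; open, the fingers measure 118 mm over their backs; the gripper's body (76 mm by 178 mm) begins 60 mm behind the grasp point.
Start: joints at [-67.323, 18.312, 89.639, -0, 72.044, -1.146], TCP at [232.26, -526.021, 213.976] pointing down, gripper open.
Joint ranges: [-177.97, 177.97], [-48.28, 115.42], [12.27, 149.76], [-77.06, 257.06], [2.81, 150.46], [-146.56, 146.56]. Speed limits (degrees/s): [147.25, 147.25, 180, 180, 180, 180].

INTERFACE

Orientations are given as [roll, pitch, yaw] about the fixed x, y, z axes, in that order (R = Rz(yaw) Ry(pitch) Rx(roll)).
In Python, from workcell import env, cams, spotter gives the robot as it stands.
- The arm moves only by the tool apply_moves, never from a script. Its argument "plan" is a list of rows, each an object with "jaw": the closure, from 0 (fully open) to 1 (shut); "delta_pos": the shift along the tool's x, y, z in mm, a list of three; "spin": the turn about the tool's z in rad. In form: [{"jaw": jaw, "delta_pos": [dx, dy, dz], "spin": spin}, ...]. A call has exactly 8 rows; each row is the pose to reach, as a shift and turn from the pose measured when the call began, along the tool's axes at that moment; what a row does not reach only later rows make up. A row lasts 1/8 s, in which the tool goes at most 62.5 mm and 10.7 degrees, less where a joint would pass 70% of its speed; a pose out of reach is approached as far as the arm can. A call with a gripper value outside its range is refused whole. The fingers move at their own pace and stop on an object; "squeeze" is the grip in N (left out, the last holds). Time passes only in rows, so rows that repeat a pose let the fingers close, or fill a call up. It gives the time, the measured TCP pose, the force and the opening at its end, in the units of the state.
- env.state(): the state, without advancing time (a new reading comes with each control period).
- cams.grab_frame(name): name is "side" or "top"; returns the picture (420x560x3 uint8, red, green, blue); there is no depth.
- cams.calibration(name): a dict with "camera_matrix" (3x3 intrinsics, pixels), "k1" (the pictures are not rectified: a ray, as slopes to the right and down, at radius r is drawn at 1 + k1 r^2 times it, then the intrinsics apply), "rvec" (rotation vector, rad) and "tvec" (3), from world to camera coordinates, as OpenCV has them. Camera axes: x right, y down, z forward; pixel columns grow to the right and rows downward; lengths in mm; the calibration is good to about 2 mm. A picture is of the moment at which its call begins. calibration takes no time and is no camera call.
- env.job_done(): hands the job in, once; it reports no verdict.
Trained networks look in the newest picture that a camera, given by its name, has taken for a name from the list of things; names that differ only in an ending like _2 or _b are one class to them, and where a whole thing is asked for, a point or a joint stands for the part that bears it (a point fixed in the world has none). Each returns a list of dicts, best first, with "confidence" (0 to 1); they miss things now and then, are a little off and sometimes report something else, mostly with a low value. They report only what shows in the picture. A call takes as long as a camera call. They do not tell look-alikes from the thing itself.
- spotter.masks_of(camera, target): "region" (420x560 bool, what is visible of it) and "extent" ([left, top, right, bottom] in pixels, round what is visible of it).
The state is a dict: "time_s": time; "qpos": joint angles; "qvel": joint speeds; "effort": joint torques, N m; "ee_pos": TCP position; "ee_rot": TCP orientation; "force": force on the tool from outside, world axes, zero at the start; "torque": the same for the moment, N m; "gripper_width": finger opening in mm.
Only numpy, scipy, OpenCV 4.12 (cv2) and the standard library are available. Lean on these libraries where they do the work, as an engineer would, in place of code of your own. Each camera call takes 0.05 s, during which the arm holds its last target.

TASK

Take the spring tongs from their rack, squeeze them on the steel pin that stands deep in the gearcase's narrow pocket, and draw the pin out with the tongs, never touching it with the gripper itself. Lower the pin with the tongs to the floor of the parts tray, without dropping it, let it go there, and put the tongs back upright in their rack. Leave the other things on the bench where they are.

Things in the scene. Friction and masses are not known exactly. Their poses are not given: they have to be found in the camera images.
- tongs: Parallel spring tongs, upright in the rack, 150 mm high, 0.18 kg. Origin midway between the jaw tips, at tip height; z up along the arms, y the line along which they close. Two flat steel arms, 18 mm wide (x), 5 mm thick (y), slide straight together in a head between them (128 to 150 mm above the tips). Open, the arms are 42 mm apart inside, 52 mm over their outsides.
- tongs_grip (a point): Where to take the tongs, 122 mm above the tips, fingers closing along the tongs' y. Two black rubber grips outside the arms, 26 mm wide, 44 mm high, centred here: 60 mm across when open, 42 mm when the jaws hold the pin, 36 mm shut. Squeezed to about 52 mm the tongs can be carried with jaws open; fingers let out again to 52 mm drop the pin yet still hold the tongs.
- tongs_left (a joint): Inward travel of the arm on the tongs' +y side: 0 open, 0.009 m on the pin, 0.012 m shut. Its spring pushes it outwards with 1.5 N per mm (13.5 N on the pin); a squeeze of 30 N or more grips the pin firmly.
- tongs_right (a joint): The same for the arm on the tongs' -y side.
- rack: Tongs rack, fixed, painted metal; foot plate 110 x 110 x 8 mm. Origin: centre of its underside; z up. Its upright pocket is centred on the origin, 26 mm along x, 60 mm along y inside, from 8 mm to 70 mm above the bench, the uppermost 11 mm flared outwards. At the start the tongs stand in it, their axes along the rack's.
- rack_floor (a point): Centre of the floor of the rack's pocket, 8 mm above the bench, on which the tongs' tips stand.
- gearcase: Cast aluminium gearcase, fixed, 124 x 144 mm at its foot, 100 mm high, with a round bearing boss and stub shaft on its +x face (shaft end 83 mm from the origin). Origin: centre of its underside, z up. In its top is one rectangular pocket centred on the origin, 40 mm along x and 66 mm along y, 90 mm deep (floor 10 mm above the bench).
- pocket (a point): Centre of the mouth of the gearcase's pocket, in its top face 100 mm above the bench; the pocket's long side runs along y.
- pin: Plain steel pin, 24 mm across, 60 mm long, about 0.2 kg. Origin: centre of its lower end, z along the pin. At the start it stands upright on the pocket's floor, up to 4 mm off the middle, its top 30 mm below the pocket's mouth.
- tray: Open parts tray, fixed, grey plastic, 160 x 130 mm outside (x, y), 35 mm high, walls and floor 4 mm thick. Origin: centre of its underside, z up.
- hex_key: T-handle hex key lying on the bench, about 140 x 80 mm, 22 mm high; bystander. Origin on its underside
- battery: battery pack, 75 x 60 x 54 mm; bystander. Origin on its underside
- rotor: motor rotor with shaft, lying, 100 mm long, 44 mm across; bystander. Origin on its underside
- grease_jar: jar, 60 mm across, 70 mm high; bystander. Origin on its underside
- screwdriver: screwdriver with a bulky handle, lying; bystander. Origin on its underside
There are look-alikes about, which are no part of the job. Of the things that look like the tongs, the larger one is meant. Leave any green look-alike of the rack alone.

How it is judged:
By the outcome, as a careful person would: the job done as asked, in the order asked, and still so for the second after the job is handed in, with the robot touching nothing.
It also fails if it takes over 64 s, if anything falls off the work surface, if the arm or the gripper's body presses on something with over 40 N, if the wrist force passes 120 N, or if a joint passes its speed limit or range.

## Working session

There is one attempt and no reset: what is moved stays moved. The work goes in short steps, Python scripts to look and compute and a tool call to move; the robot and the scene stay as the last step left them, time stands still between calls to the robot, and variables do not carry over. Pictures are saved under pics/ and viewed, and the job is handed in when it is done.

Besides the shell and the picture viewer there is one more tool, called as name(argument=value, ...) on one line, values as JSON. apply_moves: Moves the arm, as the interface text tells. Its arguments: {"type":"object","properties":{"plan":{"type":"array"},"squeeze":{"type":"number"}},"required":["plan"]}

```bash
ls; mkdir -p pics; python3 - <<'E'
from workcell import env,cams,spotter
import cv2
print(env.state(), env.grip_depth)
for n in("side","top"):
    im=cams.grab_frame(n); cv2.imwrite(f"pics/{n}0.png",cv2.cvtColor(im,cv2.COLOR_RGB2BGR)); print(cams.calibration(n))
E
```

```text
pics
{'time_s': 0.0, 'qpos': array([-6.73234332e+01,  1.83503621e+01,  8.97069414e+01, -1.88694455e-03,
        7.20431048e+01, -1.14584134e+00]), 'qvel': array([-0.09676784,  0.01677496,  0.01775213, -0.03587926, -0.00753384,
        0.03152915]), 'effort': array([-7.01549743e-04, -4.12462449e+01, -2.31973135e+01,  7.26164994e-02,
        4.59191320e-02, -1.67041508e-04]), 'ee_pos': array([ 232.03996727, -525.54537812,  213.12947235]), 'ee_rot': array([-1.79899576e+02, -2.14253721e-04,  2.38229913e+01]), 'force': array([-1.04844152, -0.06048602, -0.54602655]), 'torque': array([ 0.0362762 ,  0.02146704, -0.008139  ]), 'gripper_width': 91.49822875192088} 18.8
{'camera_matrix': array([[469.5233371 ,   0.        , 275.96101691],
       [  0.        , 469.5233371 , 212.71293838],
       [  0.        ,   0.        ,   1.        ]]), 'k1': -0.06208733304745598, 'rvec': array([ 0.28240277, -2.6253049 ,  1.49340494]), 'tvec': array([ 499.74991986,  164.60970722, 1108.94267729])}
{'camera_matrix': array([[473.59038884,   0.        , 278.04264471],
       [  0.        , 473.59038884, 212.373864  ],
       [  0.        ,   0.        ,   1.        ]]), 'k1': -0.06688725104919926, 'rvec': array([ 2.12441068, -2.1408564 ,  0.2006619 ]), 'tvec': array([ -69.17561223,  532.09656008, 1098.14230664])}
```

View pics/side0.png

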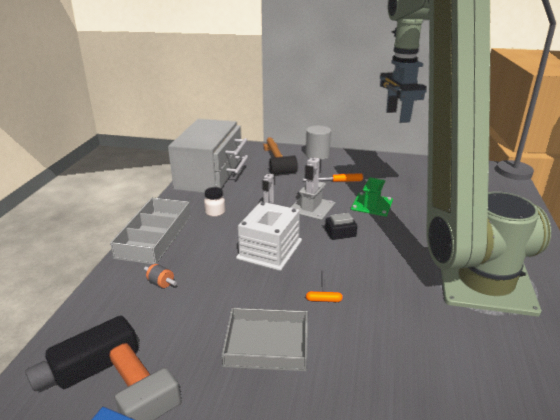

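View pics/top0.png

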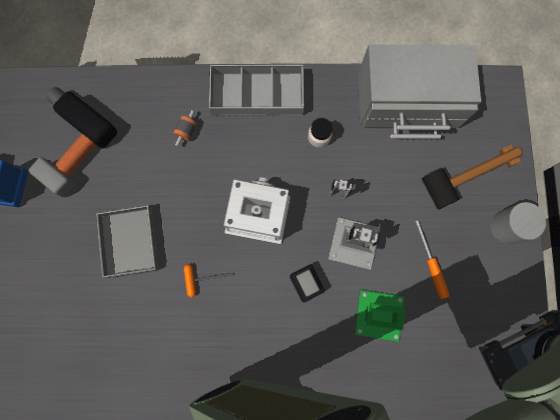

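Top picture: grey rack at (355,243) with tongs head at (365,235); small free-standing tongs at (343,186); green rack at (380,315); gearcase (257,210); tray (127,242); compartment box at (256,90) is not the tray.

```bash
cat > h.py <<'E'
import numpy as np, cv2
from workcell import env,cams,spotter
def cal(n):
    c=cams.calibration(n); return c['camera_matrix'],np.array([c['k1'],0,0,0,0.]),c['rvec'],c['tvec']
def proj(n,P):
    K,d,r,t=cal(n); return cv2.projectPoints(np.array(P,float).reshape(-1,1,3),r,t,K,d)[0][:,0]
def back(n,uv,z):
    K,d,r,t=cal(n); u=cv2.undistortPoints(np.array(uv,float).reshape(-1,1,2),K,d)[:,0]
    R=cv2.Rodrigues(r)[0]; D=np.c_[u,np.ones(len(u))]@R; C=-R.T@t
    return C+D*((z-C[2])/D[:,2])[:,None]
def save(n,im,box=None,s=1):
    if box: im=im[box[1]:box[3],box[0]:box[2]]
    cv2.imwrite("pics/"+n,cv2.cvtColor(cv2.resize(im,None,fx=s,fy=s,interpolation=cv2.INTER_CUBIC),cv2.COLOR_RGB2BGR))
E
python3 - <<'E'
from h import *
d={}
for n in("side","top"):
    im=cams.grab_frame(n); d[n+"_im"]=im
    for t in("tongs","rack","gearcase","tray","pin"):
        for i,m in enumerate(spotter.masks_of(n,t)):
            r=m['region']; ys,xs=np.nonzero(r)
            print(n,t,round(m['confidence'],2),m['extent'],r.sum(),xs.mean().round(1),ys.mean().round(1))
            d[f"{n}_{t}_{i}"]=r
np.savez("m.npz",**d)
save("c_top.png",d["top_im"],(320,160,420,350),4) if 0 else save("c_top.png",d["top_im"],(315,165,415,280),5)
save("c_gear.png",d["top_im"],(215,165,305,255),6)
save("c_side.png",d["side_im"],(230,150,400,270),4)
E
```

```text
side tongs 0.73 [306.4, 156.3, 320.3, 193.0] 486 311.7 173.7
side tongs 0.71 [262.3, 177.9, 275.3, 202.9] 289 267.6 187.6
side rack 0.91 [350.0, 177.4, 395.4, 216.0] 977 372.4 198.6
side rack 0.77 [293.0, 179.7, 334.0, 221.6] 852 312.3 203.4
side gearcase 0.66 [241.2, 201.1, 297.5, 270.4] 3283 268.6 235.3
side tray 0.65 [221.7, 309.7, 306.1, 374.9] 4838 265.8 339.4
side tray 0.32 [294.7, 181.9, 334.6, 217.7] 813 312.7 202.9
top tongs 0.88 [347.3, 227.0, 378.4, 247.0] 335 363.0 236.1
top tongs 0.7 [330.5, 180.9, 349.8, 195.4] 160 342.3 186.6
top tongs 0.36 [327.3, 216.6, 380.8, 269.4] 1517 351.0 245.3
top rack 0.84 [329.0, 219.1, 376.6, 269.3] 1501 351.0 245.3
top rack 0.66 [354.0, 291.4, 405.1, 341.5] 2182 379.6 315.5
top gearcase 0.85 [225.2, 177.7, 291.6, 241.3] 3341 257.3 210.8
top tray 0.82 [94.6, 205.8, 158.2, 279.2] 3705 126.6 241.5
top pin 0.41 [250.2, 202.4, 261.9, 216.3] 90 256.8 211.1
```

View pics/c_top.png

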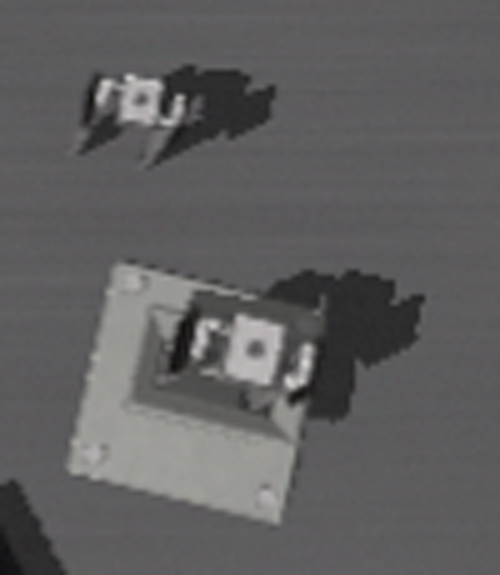

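View pics/c_gear.png

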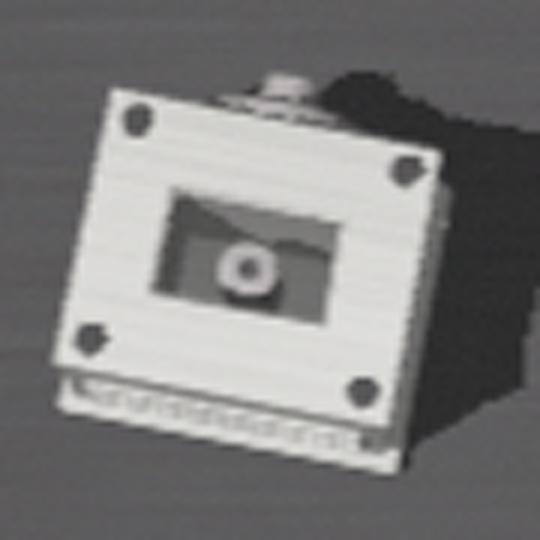

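View pics/c_side.png

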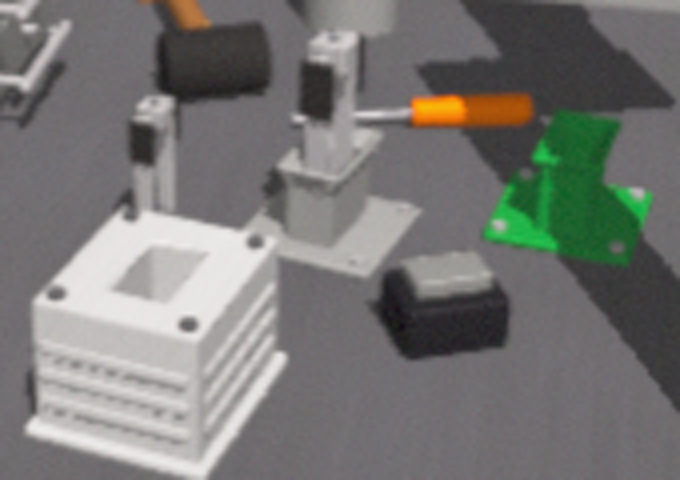

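The larger tongs are in the grey rack (top picture ~(365,235), side ~(312,174)). The smaller ones, free-standing at (343,186) / (268,188), are the look-alike. The pin shows in the pocket at (256,210).

```bash
python3 - <<'E'
from h import *
f=lambda P,o,s:(np.array(P,float)+.5)/s-.5+np.array(o)
np.set_printoptions(precision=1,suppress=True)
def rect(name,uv,z,cam="top"):
    P=back(cam,uv,z)[:,:2]; print(name,P.tolist() if 0 else P.round(1).tolist()); c=P.mean(0)
    e=[P[(i+1)%4]-P[i] for i in range(4)]
    print("  c",c,"len",[np.linalg.norm(x).round(1) for x in e],"ang",[np.degrees(np.arctan2(x[1],x[0])).round(1) for x in e])
rect("rack",f([(115,262),(325,305),(283,523),(70,470)],(315,165),5),8)
rect("pocket",f([(175,188),(345,222),(325,323),(152,293)],(215,165),6),100)
rect("gtop",f([(112,88),(440,155),(390,430),(55,365)],(215,165),6),100)
rect("gfoot-side-ish",f([(30,432),(208,475),(285,357),(35,300)],(230,150),4),8,"side")
rect("gtop side",f([(35,300),(200,335),(277,235),(135,208)],(230,150),4),100,"side")
rect("rackside",f([(365,275),(420,210),(0,0),(250,250)],(230,150),4),8,"side")
print("pin",back("top",f([(247,269)],(215,165),6),70))
a=f([(255,350)],(315,165),5); b=f([(332,38)],(230,150),4)
print("tongs",back("top",a,158),back("side",b,158))
# triangulate
def ray(n,uv):
    p=back(n,uv,0)[0];q=back(n,uv,300)[0];d=(q-p)/np.linalg.norm(q-p);return p,d
p1,d1=ray("top",a);p2,d2=ray("side",b)
s=np.linalg.lstsq(np.c_[d1,-d2],p2-p1,rcond=None)[0];print("tri",p1+d1*s[0],p2+d2*s[1])
im=cams.grab_frame("top"); save("c_tray.png",im,(85,195,170,285),6)
E
```

```text
rack [[525.9, -222.9], [503.3, -327.8], [394.8, -302.1], [421.9, -197.5]]
  c [ 461.5 -262.6] len [np.float64(107.4), np.float64(111.5), np.float64(108.1), np.float64(107.0)] ang [np.float64(-102.2), np.float64(166.7), np.float64(75.5), np.float64(-13.7)]
pocket [[561.5, 6.6], [547.7, -59.1], [508.2, -51.2], [520.3, 15.2]]
  c [534.4 -22.1] len [np.float64(67.1), np.float64(40.3), np.float64(67.5), np.float64(42.1)] ang [np.float64(-101.9), np.float64(168.7), np.float64(79.6), np.float64(-11.9)]
gtop [[601.5, 31.3], [573.9, -96.2], [466.6, -75.8], [492.6, 52.2]]
  c [533.7 -22.1] len [np.float64(130.4), np.float64(109.2), np.float64(130.6), np.float64(110.9)] ang [np.float64(-102.2), np.float64(169.2), np.float64(78.5), np.float64(-10.9)]
gfoot-side-ish [[602.9, 40.6], [484.2, 60.2], [460.2, -76.7], [643.6, -110.3]]
  c [547.7 -21.5] len [np.float64(120.2), np.float64(139.0), np.float64(186.5), np.float64(156.4)] ang [np.float64(170.6), np.float64(-100.0), np.float64(-10.4), np.float64(105.1)]
gtop side [[598.7, 29.6], [492.4, 46.4], [468.2, -79.0], [566.1, -94.3]]
  c [531.3 -24.3] len [np.float64(107.6), np.float64(127.7), np.float64(99.1), np.float64(128.1)] ang [np.float64(171.0), np.float64(-100.9), np.float64(-8.8), np.float64(75.3)]
rackside [[422.0, -192.5], [393.7, -295.5], [826.0, -616.3], [509.0, -209.7]]
  c [ 537.7 -328.5] len [np.float64(106.8), np.float64(538.4), np.float64(515.6), np.float64(88.7)] ang [np.float64(-105.3), np.float64(-36.6), np.float64(127.9), np.float64(168.8)]
pin [[535.1 -20.2  70. ]]
tongs [[ 461.3 -262.   158. ]] [[ 462.1 -263.5  158. ]]
tri [ 461.2 -261.9  158.7] [ 461.9 -261.9  158.8]
```

View pics/c_tray.png

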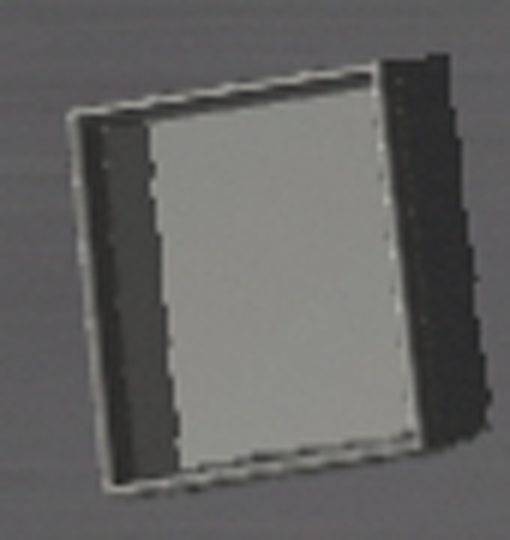

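```bash
cat >> h.py <<'E'
def go(x,y,z,yaw):
    s=env.state(); p=s['ee_pos']; a=np.radians(s['ee_rot'][2]); R=cv2.Rodrigues(np.radians([0,0,0.]))[0]
    from scipy.spatial.transform import Rotation as Ro
    M=Ro.from_euler('xyz',s['ee_rot'],degrees=True).as_matrix()
    d=M.T@(np.array([x,y,z])-p); sp=-((yaw-s['ee_rot'][2]+180)%360-180)
    print("t",s['time_s'],"at",p.round(1),s['ee_rot'].round(2),"w",round(s['gripper_width'],1),"F",s['force'].round(1))
    print("delta",d.round(1),"spin",np.radians(sp).round(4), "deg",round(sp,1))
E
python3 - <<'E'
from h import *
f=lambda P,o,s:(np.array(P,float)+.5)/s-.5+np.array(o)
P=back("top",f([(68,113),(383,62),(425,445),(105,492)],(85,195),6),35)[:,:2]
print("tray",P.round(1).tolist(),P.mean(0))
e=[P[(i+1)%4]-P[i] for i in range(4)]
print([np.linalg.norm(x).round(1) for x in e],[np.degrees(np.arctan2(x[1],x[0])).round(1) for x in e])
go(461.5,-262.3,213,-13.3)
E
```

```text
tray [[534.3, 375.1], [554.7, 245.4], [398.2, 222.5], [379.8, 351.3]] [466.76465291 298.55566566]
[np.float64(131.3), np.float64(158.1), np.float64(130.1), np.float64(156.3)] [np.float64(-81.1), np.float64(-171.7), np.float64(98.1), np.float64(8.8)]
t 0.75 at [ 232.3 -526.   214. ] [179.99  -0.    23.82] w 91.0 F [-0.2 -0.4  0.3]
delta [ 316.2 -148.6    1. ] spin 0.6479 deg 37.1
```

apply_moves(plan=[{"jaw": 0, "delta_pos": [40, -19, 0], "spin": 0.09}, {"jaw": 0, "delta_pos": [90, -42, 0], "spin": 0.2}, {"jaw": 0, "delta_pos": [140, -66, 0], "spin": 0.3}, {"jaw": 0, "delta_pos": [190, -90, 0], "spin": 0.4}, {"jaw": 0, "delta_pos": [240, -113, 0], "spin": 0.5}, {"jaw": 0, "delta_pos": [285, -134, 0], "spin": 0.6}, {"jaw": 0, "delta_pos": [316, -148.6, 0], "spin": 0.648}, {"jaw": 0, "delta_pos": [316.2, -148.6, 0], "spin": 0.648}], squeeze=20)

```text
time_s: 1.75
ee_pos: [462.7, -260.8, 214.0]
ee_rot: [-180.0, -0.0, -13.1]
force: [-0.8, -0.7, -0.1]
gripper_width: 90.9
```

```bash
python3 - <<'E'
from h import *
go(461.5,-262.3,111.2,-13.3)
E
```

```text
t 1.75 at [ 462.7 -260.8  214. ] [-1.800e+02 -2.000e-02 -1.309e+01] w 90.9 F [-0.8 -0.7 -0.1]
delta [ -0.9   1.7 102.8] spin 0.0037 deg 0.2
```

apply_moves(plan=[{"jaw": 0, "delta_pos": [-0.9, 1.7, 0], "spin": 0.004}, {"jaw": 0, "delta_pos": [-0.9, 1.7, 15], "spin": 0.004}, {"jaw": 0, "delta_pos": [-0.9, 1.7, 35], "spin": 0.004}, {"jaw": 0, "delta_pos": [-0.9, 1.7, 55], "spin": 0.004}, {"jaw": 0, "delta_pos": [-0.9, 1.7, 75], "spin": 0.004}, {"jaw": 0, "delta_pos": [-0.9, 1.7, 92], "spin": 0.004}, {"jaw": 0, "delta_pos": [-0.9, 1.7, 102.8], "spin": 0.004}, {"jaw": 0, "delta_pos": [-0.9, 1.7, 102.8], "spin": 0.004}])

```text
time_s: 2.75
ee_pos: [460.5, -262.3, 110.1]
ee_rot: [-180.0, 0.1, -13.4]
force: [0.4, -1.5, 0.2]
gripper_width: 91.0
```

```bash
python3 - <<'E'
from h import *
go(461.5,-262.3,111.2,-13.3)
a=cams.grab_frame("top");b=cams.grab_frame("side")
save("g1.png",np.hstack([cv2.resize(a[180:290,300:420],(400,366),interpolation=2),cv2.resize(b[130:240,250:370],(400,366),interpolation=2)]))
E
```

```text
t 2.75 at [ 460.5 -262.3  110.1] [-1.7996e+02  1.1000e-01 -1.3370e+01] w 91.0 F [ 0.4 -1.5  0.2]
delta [ 1.  -0.3 -1.1] spin -0.0012 deg -0.1
```

View pics/g1.png

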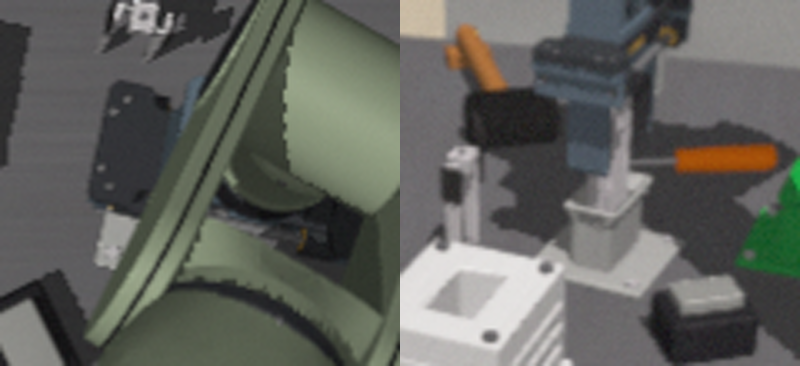

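Side view (right half): the fingers straddle the tongs' grips above the rack. Top view is covered by the arm. Close to about 52 mm.

apply_moves(plan=[{"jaw": 0.2, "delta_pos": [0.5, 0, -1], "spin": 0}, {"jaw": 0.43, "delta_pos": [1, 0, -1], "spin": 0}, {"jaw": 0.43, "delta_pos": [1, 0, -1], "spin": 0}, {"jaw": 0.43, "delta_pos": [1, 0, -1], "spin": 0}, {"jaw": 0.43, "delta_pos": [1, 0, -1], "spin": 0}, {"jaw": 0.43, "delta_pos": [1, 0, -1], "spin": 0}, {"jaw": 0.43, "delta_pos": [1, 0, -1], "spin": 0}, {"jaw": 0.43, "delta_pos": [1, 0, -1], "spin": 0}], squeeze=30)

```text
time_s: 3.85
ee_pos: [462.7, -263.0, 112.6]
ee_rot: [180.0, -0.1, -13.3]
force: [0.8, -0.2, 3.2]
gripper_width: 52.4
```

```bash
python3 - <<'E'
from h import *
go(461.5,-262.3,240,-13.3)
b=cams.grab_frame("side");save("g2.png",b,(250,110,370,230),5)
E
```

```text
t 3.85 at [ 462.7 -263.   112.6] [ 1.7998e+02 -8.0000e-02 -1.3340e+01] w 52.4 F [ 0.8 -0.2  3.2]
delta [  -1.1   -0.4 -127.4] spin -0.0007 deg -0.0
```

View pics/g2.png

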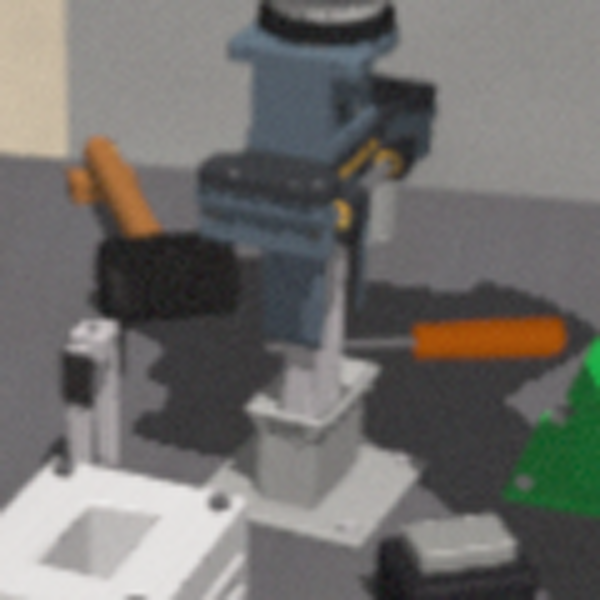

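apply_moves(plan=[{"jaw": 0.43, "delta_pos": [0, 0, -6], "spin": 0}, {"jaw": 0.43, "delta_pos": [0, 0, -20], "spin": 0}, {"jaw": 0.43, "delta_pos": [0, 0, -40], "spin": 0}, {"jaw": 0.43, "delta_pos": [0, 0, -60], "spin": 0}, {"jaw": 0.43, "delta_pos": [0, 0, -82], "spin": 0}, {"jaw": 0.43, "delta_pos": [0, 0, -105], "spin": 0}, {"jaw": 0.43, "delta_pos": [0, 0, -125], "spin": 0}, {"jaw": 0.43, "delta_pos": [0, 0, -133], "spin": 0}])

```text
time_s: 4.9
ee_pos: [462.9, -263.1, 247.4]
ee_rot: [179.9, -0.2, -13.3]
force: [0.6, 0.3, -2.4]
gripper_width: 51.9
```

```bash
python3 - <<'E'
from h import *
go(535,-20.6,246,-11.3)
b=cams.grab_frame("side");save("g3.png",b,(230,70,370,230),4)
a=cams.grab_frame("top");save("g3t.png",a,(180,130,420,310),3)
E
```

```text
t 4.9 at [ 462.9 -263.1  247.4] [179.94  -0.22 -13.34] w 51.9 F [ 0.6  0.3 -2.4]
delta [  14.2 -252.6    1.2] spin -0.0357 deg -2.0
```

View pics/g3.png

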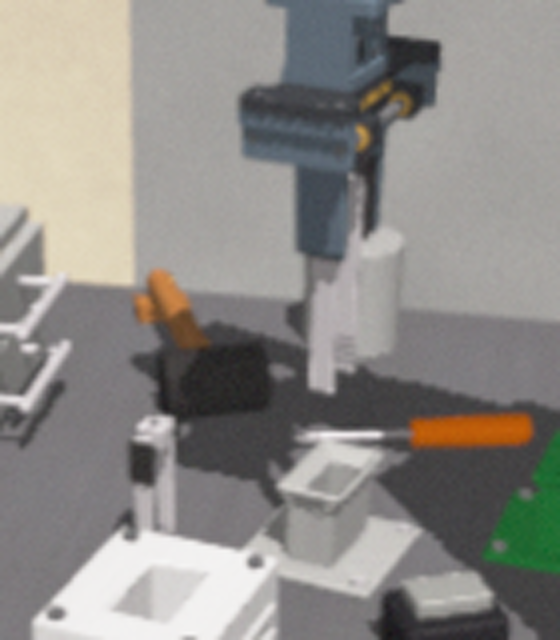

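View pics/g3t.png

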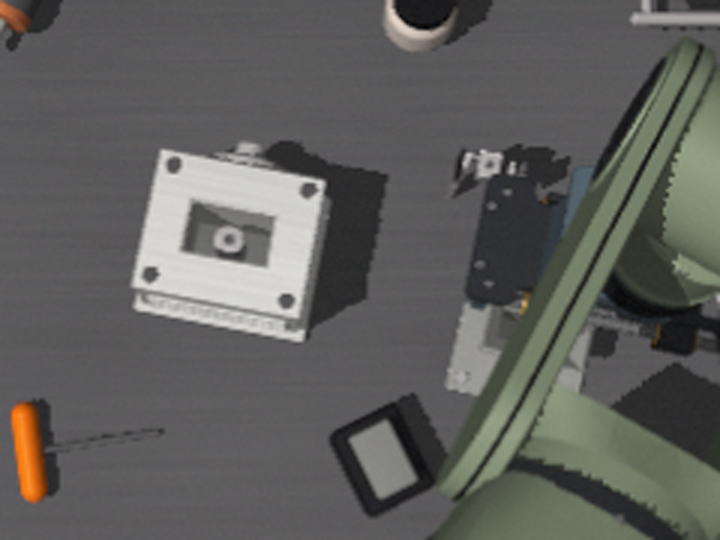

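Tongs lifted clear of the rack, straight, held at 52 mm. Now over the pocket.

apply_moves(plan=[{"jaw": 0.43, "delta_pos": [1, -12, 0], "spin": -0.002}, {"jaw": 0.43, "delta_pos": [3, -45, 0], "spin": -0.01}, {"jaw": 0.43, "delta_pos": [6, -90, 0], "spin": -0.016}, {"jaw": 0.43, "delta_pos": [8, -140, 0], "spin": -0.02}, {"jaw": 0.43, "delta_pos": [11, -190, 0], "spin": -0.027}, {"jaw": 0.43, "delta_pos": [13, -230, 0], "spin": -0.033}, {"jaw": 0.43, "delta_pos": [14, -250, 0], "spin": -0.036}, {"jaw": 0.43, "delta_pos": [14, -252.4, 0], "spin": -0.036}])

```text
time_s: 6.0
ee_pos: [534.4, -19.8, 245.8]
ee_rot: [179.9, -0.1, -11.2]
force: [-0.4, -1.7, -1.7]
gripper_width: 51.8
```

```bash
python3 - <<'E'
from h import *
go(534.8,-20.8,126,-11.3)
b=cams.grab_frame("side");save("g4.png",b,(200,90,340,280),3)
a=cams.grab_frame("top");save("g4t.png",a,(190,140,340,270),4)
E
```

```text
t 6.0 at [534.4 -19.8 245.8] [ 1.7991e+02 -9.0000e-02 -1.1170e+01] w 51.8 F [-0.4 -1.7 -1.7]
delta [  0.4   0.8 119.8] spin 0.0024 deg 0.1
```

View pics/g4.png

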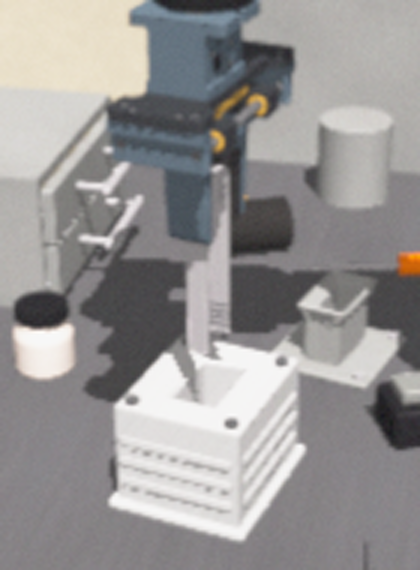

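View pics/g4t.png

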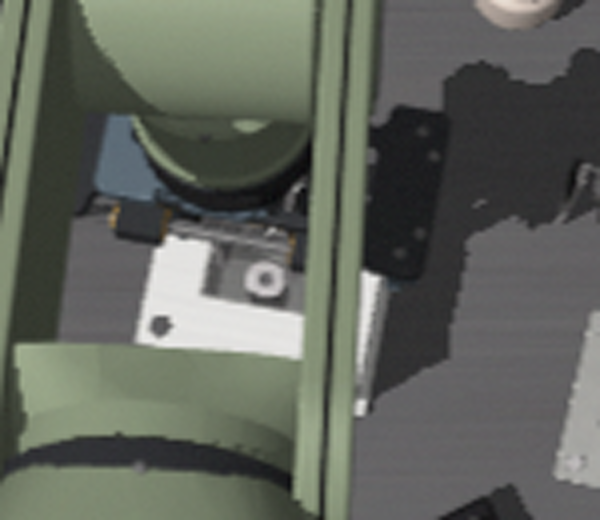

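```bash
python3 - <<'E'
from h import *
s=env.state();p=s['ee_pos'];a=np.radians(-11.3)
X=np.array([np.cos(a),np.sin(a),0]);Y=np.array([-np.sin(a),np.cos(a),0])
b=cams.grab_frame("side");big=cv2.resize(b[90:280,200:340],None,fx=4,fy=4,interpolation=2)
base=np.array([p[0],p[1],p[2]-103.4])
for yy in(17,22,-17,-22):
    q=[base+Y*yy+X*xx+np.array([0,0,zz]) for xx,zz in((-9,60),(-9,0),(9,0),(9,60))]
    uv=(proj("side",q)-[200,90]+.5)*4
    cv2.polylines(big,[uv.astype(int)],False,(255,0,0) if yy>0 else (0,0,255),1)
c=np.array([534.3,-22.2,100])
q=[c+X*i*20+Y*j*33 for i,j in((1,1),(1,-1),(-1,-1),(-1,1))]
cv2.polylines(big,[((proj("side",q)-[200,90]+.5)*4).astype(int)],True,(0,200,0),1)
save("ov.png",big[100:700])
E
```

```text
(no output)
```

View pics/ov.png

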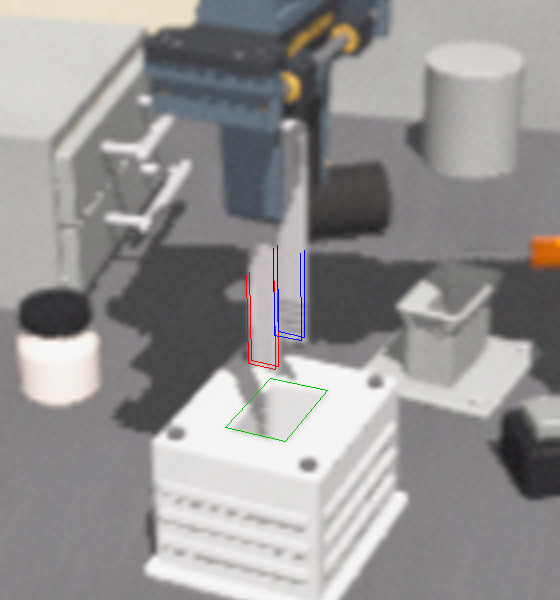

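The projected jaws (red/blue) and pocket (green) coincide with the picture. Descend.

apply_moves(plan=[{"jaw": 0.43, "delta_pos": [0.4, 0.8, 4], "spin": 0.002}, {"jaw": 0.43, "delta_pos": [0.4, 0.8, 12], "spin": 0.002}, {"jaw": 0.43, "delta_pos": [0.4, 0.8, 22], "spin": 0.002}, {"jaw": 0.43, "delta_pos": [0.4, 0.8, 32], "spin": 0.002}, {"jaw": 0.43, "delta_pos": [0.4, 0.8, 42], "spin": 0.002}, {"jaw": 0.43, "delta_pos": [0.4, 0.8, 52], "spin": 0.002}, {"jaw": 0.43, "delta_pos": [0.4, 0.8, 60], "spin": 0.002}, {"jaw": 0.43, "delta_pos": [0.4, 0.8, 62], "spin": 0.002}])

```text
time_s: 7.15
ee_pos: [534.3, -22.6, 183.5]
ee_rot: [179.9, -0.1, -11.4]
force: [-0.1, 0.7, -0.7]
gripper_width: 51.8
```

```bash
python3 - <<'E'
from h import *
go(534.8,-20.8,127,-11.3)
a=cams.grab_frame("top");save("g5t.png",a,(190,140,340,270),4)
b=cams.grab_frame("side");save("g5.png",b,(210,130,320,280),4)
E
```

```text
t 7.15 at [534.3 -22.6 183.5] [ 1.7989e+02 -7.0000e-02 -1.1440e+01] w 51.8 F [-0.1  0.7 -0.7]
delta [ 0.1 -1.9 56.5] spin -0.0024 deg -0.1
```

View pics/g5t.png

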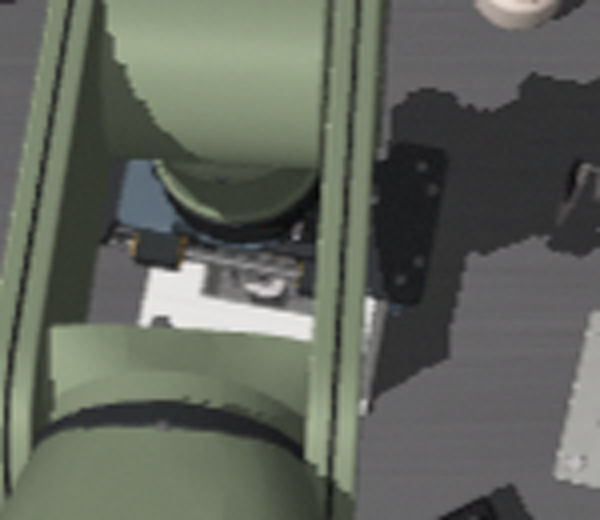

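View pics/g5.png

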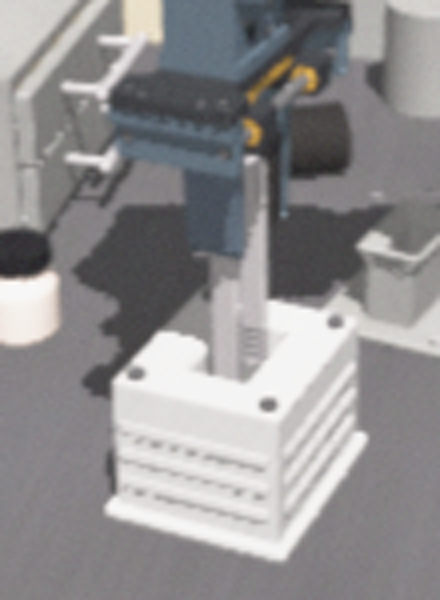

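Jaws are in the pocket mouth, clear of its walls; force near zero. Continue down.

apply_moves(plan=[{"jaw": 0.43, "delta_pos": [0, -1, 4], "spin": 0}, {"jaw": 0.43, "delta_pos": [0, -1, 12], "spin": 0}, {"jaw": 0.43, "delta_pos": [0, -1, 20], "spin": 0}, {"jaw": 0.43, "delta_pos": [0, -1, 29], "spin": 0}, {"jaw": 0.43, "delta_pos": [0, -1, 38], "spin": 0}, {"jaw": 0.43, "delta_pos": [0, -1, 47], "spin": 0}, {"jaw": 0.43, "delta_pos": [0, -1, 54], "spin": 0}, {"jaw": 0.43, "delta_pos": [0, -1, 56], "spin": 0}])

```text
time_s: 8.25
ee_pos: [534.7, -21.7, 127.4]
ee_rot: [179.9, -0.1, -11.4]
force: [0.1, -0.7, -1.4]
gripper_width: 52.1
```

```bash
python3 - <<'E'
from h import *
go(534.8,-20.8,127,-11.3)
E
```

```text
t 8.25 at [534.7 -21.7 127.4] [ 1.7989e+02 -8.0000e-02 -1.1440e+01] w 52.1 F [ 0.1 -0.7 -1.4]
delta [-0.1 -0.9  0.4] spin -0.0025 deg -0.1
```

No contact force, so the jaws straddle the pin. Squeeze.

apply_moves(plan=[{"jaw": 0.5, "delta_pos": [0, -0.5, 0], "spin": 0}, {"jaw": 0.7, "delta_pos": [0, -0.5, 0], "spin": 0}, {"jaw": 1, "delta_pos": [0, -0.5, 0], "spin": 0}, {"jaw": 1, "delta_pos": [0, -0.5, 0], "spin": 0}, {"jaw": 1, "delta_pos": [0, -0.5, 0], "spin": 0}, {"jaw": 1, "delta_pos": [0, -0.5, 0], "spin": 0}, {"jaw": 1, "delta_pos": [0, -0.5, 0], "spin": 0}, {"jaw": 1, "delta_pos": [0, -0.5, 0], "spin": 0}], squeeze=45)

```text
time_s: 9.25
ee_pos: [534.9, -21.1, 127.6]
ee_rot: [179.9, -0.1, -11.4]
force: [0.4, 0.9, -0.7]
gripper_width: 40.1
```

Width 40 mm, where 42 is expected and 36 would be shut. The pin is between the jaws; lift and look.

apply_moves(plan=[{"jaw": 1, "delta_pos": [0, 0, -3], "spin": 0}, {"jaw": 1, "delta_pos": [0, 0, -10], "spin": 0}, {"jaw": 1, "delta_pos": [0, 0, -20], "spin": 0}, {"jaw": 1, "delta_pos": [0, 0, -31], "spin": 0}, {"jaw": 1, "delta_pos": [0, 0, -42], "spin": 0}, {"jaw": 1, "delta_pos": [0, 0, -53], "spin": 0}, {"jaw": 1, "delta_pos": [0, 0, -61], "spin": 0}, {"jaw": 1, "delta_pos": [0, 0, -64], "spin": 0}])

```text
time_s: 10.25
ee_pos: [535.1, -21.1, 192.3]
ee_rot: [179.9, -0.2, -11.4]
force: [0.3, -1.2, -3.4]
gripper_width: 40.4
```

apply_moves(plan=[{"jaw": 1, "delta_pos": [0, 0, -3], "spin": 0}, {"jaw": 1, "delta_pos": [0, 0, -10], "spin": 0}, {"jaw": 1, "delta_pos": [0, 0, -20], "spin": 0}, {"jaw": 1, "delta_pos": [0, 0, -31], "spin": 0}, {"jaw": 1, "delta_pos": [0, 0, -42], "spin": 0}, {"jaw": 1, "delta_pos": [0, 0, -53], "spin": 0}, {"jaw": 1, "delta_pos": [0, 0, -61], "spin": 0}, {"jaw": 1, "delta_pos": [0, 0, -64], "spin": 0}])

```text
time_s: 11.25
ee_pos: [535.2, -20.9, 257.0]
ee_rot: [179.9, -0.2, -11.4]
force: [-0.3, -1.0, -3.5]
gripper_width: 40.5
```

```bash
python3 - <<'E'
from h import *
go(534.8,-20.8,255,-11.3)
b=cams.grab_frame("side");save("g6.png",b,(210,100,320,250),4)
E
```

```text
t 11.25 at [535.2 -20.9 257. ] [179.92  -0.21 -11.44] w 40.5 F [-0.3 -1.  -3.5]
delta [-0.4 -0.1  2. ] spin -0.0025 deg -0.1
```

View pics/g6.png

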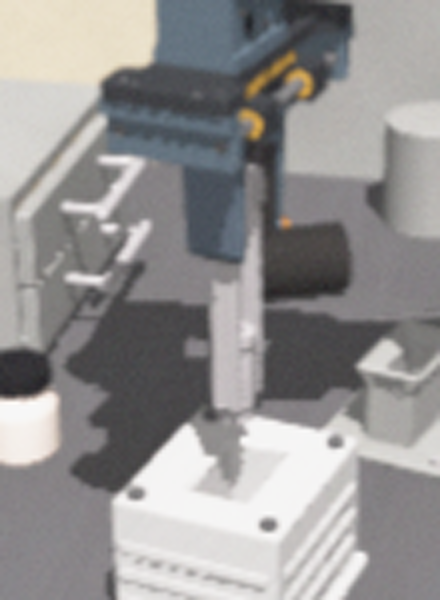

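```bash
python3 - <<'E'
from h import *
s=env.state();p=s['ee_pos'];a=np.radians(-11.4)
X=np.array([np.cos(a),np.sin(a),0]);Y=np.array([-np.sin(a),np.cos(a),0])
b=cams.grab_frame("side");o=np.array([240,165]);S=8
big=cv2.resize(b[165:235,240:300],None,fx=S,fy=S,interpolation=2);raw=big.copy()
base=np.array([p[0],p[1],p[2]-103.4])
for yy in(12,17,-12,-17):
    q=[base+Y*yy+X*xx+np.array([0,0,zz]) for xx,zz in((-9,60),(-9,0),(9,0),(9,60))]
    cv2.polylines(big,[((proj("side",q)-o+.5)*S).astype(int)],False,(255,0,0) if yy>0 else (0,0,255),1)
t=np.linspace(0,6.28,40)
for zz in(-14,46):
    q=[base+12*np.cos(k)*X+12*np.sin(k)*Y+[0,0,zz] for k in t]
    cv2.polylines(big,[((proj("side",q)-o+.5)*S).astype(int)],True,(0,200,0),1)
save("ov2.png",cv2.resize(np.hstack([raw,big]),(800,467)))
E
```

```text
(no output)
```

View pics/ov2.png

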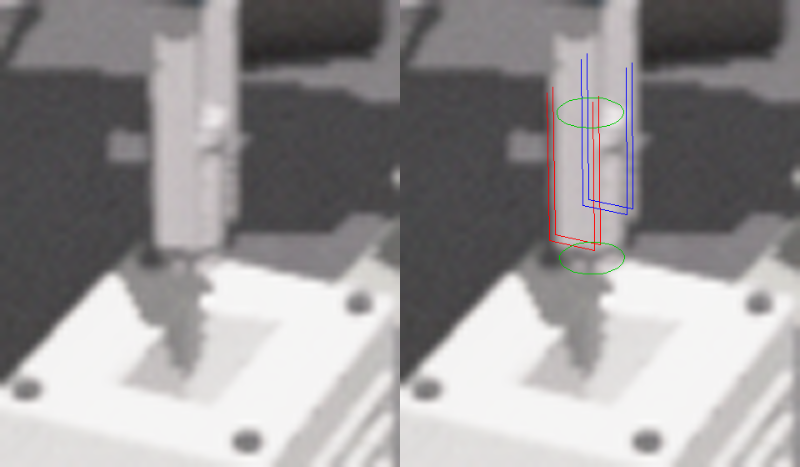

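The pin is held, top seen at (612,115) in the overlay and end below the tips; wrist load is up by about 2 N. Move over the tray.

apply_moves(plan=[{"jaw": 1, "delta_pos": [-3, -7, 0], "spin": 0}, {"jaw": 1, "delta_pos": [-10, -22, 0], "spin": 0}, {"jaw": 1, "delta_pos": [-19, -44, 0], "spin": 0}, {"jaw": 1, "delta_pos": [-29, -68, 0], "spin": 0}, {"jaw": 1, "delta_pos": [-40, -92, 0], "spin": 0}, {"jaw": 1, "delta_pos": [-51, -117, 0], "spin": 0}, {"jaw": 1, "delta_pos": [-62, -142, 0], "spin": 0}, {"jaw": 1, "delta_pos": [-72, -165, 0], "spin": 0}])

```text
time_s: 12.35
ee_pos: [496.1, 157.1, 255.9]
ee_rot: [179.9, -0.1, -11.4]
force: [-0.1, -0.3, -3.8]
gripper_width: 40.8
```

```bash
python3 - <<'E'
from h import *
go(466.8,298.6,257,-11.4)
E
```

```text
t 12.35 at [496.1 157.1 255.9] [ 1.7993e+02 -1.3000e-01 -1.1390e+01] w 40.8 F [-0.1 -0.3 -3.8]
delta [ -56.7 -133.    -1.4] spin 0.0002 deg 0.0
```

apply_moves(plan=[{"jaw": 1, "delta_pos": [-10, -24, 0], "spin": 0}, {"jaw": 1, "delta_pos": [-20, -48, 0], "spin": 0}, {"jaw": 1, "delta_pos": [-30, -72, 0], "spin": 0}, {"jaw": 1, "delta_pos": [-40, -95, 0], "spin": 0}, {"jaw": 1, "delta_pos": [-50, -117, 0], "spin": 0}, {"jaw": 1, "delta_pos": [-55, -129, 0], "spin": 0}, {"jaw": 1, "delta_pos": [-56.7, -133, 0], "spin": 0}, {"jaw": 1, "delta_pos": [-56.7, -133, 0], "spin": 0}])

```text
time_s: 13.35
ee_pos: [466.7, 298.4, 255.5]
ee_rot: [179.9, -0.1, -11.4]
force: [0.6, -0.0, -4.2]
gripper_width: 40.9
```

```bash
python3 - <<'E'
from h import *
go(466.8,298.6,128,-11.4)
b=cams.grab_frame("side");save("g7.png",b,(190,130,340,390),3)
E
```

```text
t 13.35 at [466.7 298.4 255.5] [ 1.799e+02 -1.300e-01 -1.138e+01] w 40.9 F [ 0.6 -0.  -4.2]
delta [ -0.2  -0.4 127.5] spin 0.0004 deg 0.0
```

View pics/g7.png

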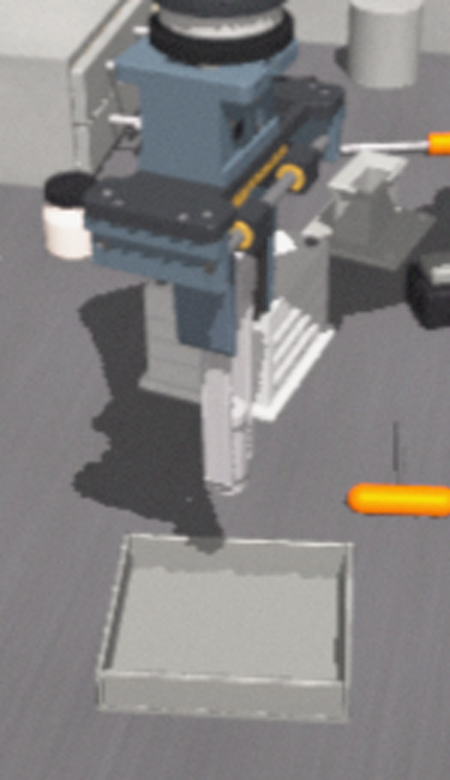

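```bash
python3 - <<'E'
from h import *
s=env.state();p=s['ee_pos']
b=cams.grab_frame("side");save("g8.png",b,(240,240,290,310),8)
for z in (152,146,142,138,134): print(z,((proj("side",[[p[0],p[1],z]])-[240,240]+.5)*8-.5).round(0))
E
```

```text
152 [[204. 359.]]
146 [[204. 379.]]
142 [[204. 392.]]
138 [[204. 405.]]
134 [[205. 419.]]
```

View pics/g8.png

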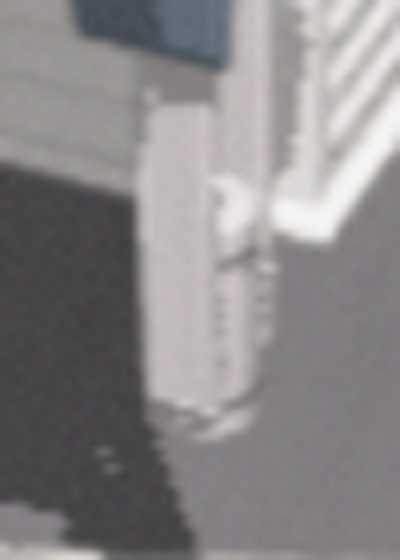

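Pin end shows at about z=136±2, near the 138 expected; contact due at TCP z≈122–124. Descend in two stages.

apply_moves(plan=[{"jaw": 1, "delta_pos": [0, 0, 6], "spin": 0}, {"jaw": 1, "delta_pos": [0, 0, 20], "spin": 0}, {"jaw": 1, "delta_pos": [0, 0, 40], "spin": 0}, {"jaw": 1, "delta_pos": [0, 0, 60], "spin": 0}, {"jaw": 1, "delta_pos": [0, 0, 80], "spin": 0}, {"jaw": 1, "delta_pos": [0, 0, 100], "spin": 0}, {"jaw": 1, "delta_pos": [0, 0, 116], "spin": 0}, {"jaw": 1, "delta_pos": [0, 0, 124], "spin": 0}])

```text
time_s: 14.45
ee_pos: [466.6, 297.3, 130.2]
ee_rot: [179.8, -0.0, -11.4]
force: [0.0, -0.7, -3.5]
gripper_width: 41.0
```

apply_moves(plan=[{"jaw": 1, "delta_pos": [0, 0, 0.5], "spin": 0}, {"jaw": 1, "delta_pos": [0, 0, 1], "spin": 0}, {"jaw": 1, "delta_pos": [0, 0, 1.5], "spin": 0}, {"jaw": 1, "delta_pos": [0, 0, 2], "spin": 0}, {"jaw": 1, "delta_pos": [0, 0, 2.5], "spin": 0}, {"jaw": 1, "delta_pos": [0, 0, 3], "spin": 0}, {"jaw": 1, "delta_pos": [0, 0, 3], "spin": 0}, {"jaw": 1, "delta_pos": [0, 0, 3], "spin": 0}])

```text
time_s: 15.45
ee_pos: [466.6, 297.2, 127.1]
ee_rot: [179.8, -0.0, -11.4]
force: [0.9, 0.1, -4.6]
gripper_width: 40.6
```

```bash
python3 - <<'E'
from h import *
go(466.8,298.6,122,-11.4)
b=cams.grab_frame("side");save("g9.png",b,(215,220,315,380),4)
E
```

```text
t 15.45 at [466.6 297.2 127.1] [ 1.7982e+02 -4.0000e-02 -1.1440e+01] w 40.6 F [ 0.9  0.1 -4.6]
delta [-0.1 -1.4  5.1] spin -0.0006 deg -0.0
```

View pics/g9.png

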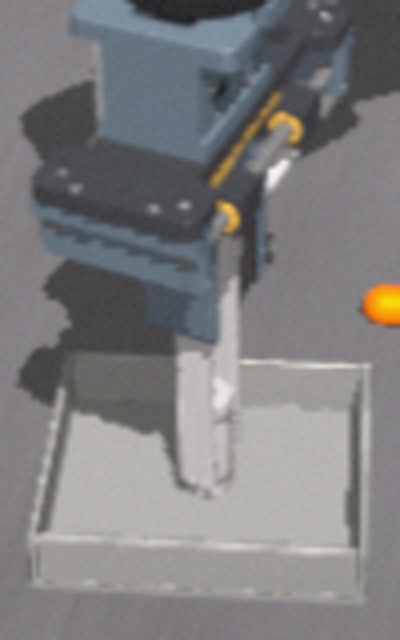

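Still hanging free (−4 N). Creep down in small steps.

apply_moves(plan=[{"jaw": 1, "delta_pos": [0, 0, 0.4], "spin": 0}, {"jaw": 1, "delta_pos": [0, 0, 0.8], "spin": 0}, {"jaw": 1, "delta_pos": [0, 0, 1.2], "spin": 0}, {"jaw": 1, "delta_pos": [0, 0, 1.6], "spin": 0}, {"jaw": 1, "delta_pos": [0, 0, 2], "spin": 0}, {"jaw": 1, "delta_pos": [0, 0, 2.5], "spin": 0}, {"jaw": 1, "delta_pos": [0, 0, 2.5], "spin": 0}, {"jaw": 1, "delta_pos": [0, 0, 2.5], "spin": 0}])

```text
time_s: 16.5
ee_pos: [466.6, 297.2, 124.7]
ee_rot: [179.8, -0.0, -11.4]
force: [0.5, -0.5, -4.1]
gripper_width: 40.7
```

apply_moves(plan=[{"jaw": 1, "delta_pos": [0, 0, 0.3], "spin": 0}, {"jaw": 1, "delta_pos": [0, 0, 0.6], "spin": 0}, {"jaw": 1, "delta_pos": [0, 0, 0.9], "spin": 0}, {"jaw": 1, "delta_pos": [0, 0, 1.2], "spin": 0}, {"jaw": 1, "delta_pos": [0, 0, 1.5], "spin": 0}, {"jaw": 1, "delta_pos": [0, 0, 1.5], "spin": 0}, {"jaw": 1, "delta_pos": [0, 0, 1.5], "spin": 0}, {"jaw": 1, "delta_pos": [0, 0, 1.5], "spin": 0}])

```text
time_s: 17.5
ee_pos: [466.6, 297.2, 123.2]
ee_rot: [179.8, -0.0, -11.4]
force: [-0.7, -0.8, -4.3]
gripper_width: 40.4
```

apply_moves(plan=[{"jaw": 1, "delta_pos": [0, 0, 0.3], "spin": 0}, {"jaw": 1, "delta_pos": [0, 0, 0.6], "spin": 0}, {"jaw": 1, "delta_pos": [0, 0, 0.9], "spin": 0}, {"jaw": 1, "delta_pos": [0, 0, 1.2], "spin": 0}, {"jaw": 1, "delta_pos": [0, 0, 1.2], "spin": 0}, {"jaw": 1, "delta_pos": [0, 0, 1.2], "spin": 0}, {"jaw": 1, "delta_pos": [0, 0, 1.2], "spin": 0}, {"jaw": 1, "delta_pos": [0, 0, 1.2], "spin": 0}])

```text
time_s: 18.5
ee_pos: [466.6, 297.3, 122.0]
ee_rot: [179.8, -0.0, -11.4]
force: [-0.6, 0.8, -4.6]
gripper_width: 40.8
```

apply_moves(plan=[{"jaw": 1, "delta_pos": [0, 0, 0.3], "spin": 0}, {"jaw": 1, "delta_pos": [0, 0, 0.6], "spin": 0}, {"jaw": 1, "delta_pos": [0, 0, 0.9], "spin": 0}, {"jaw": 1, "delta_pos": [0, 0, 1.2], "spin": 0}, {"jaw": 1, "delta_pos": [0, 0, 1.2], "spin": 0}, {"jaw": 1, "delta_pos": [0, 0, 1.2], "spin": 0}, {"jaw": 1, "delta_pos": [0, 0, 1.2], "spin": 0}, {"jaw": 1, "delta_pos": [0, 0, 1.2], "spin": 0}])

```text
time_s: 19.5
ee_pos: [466.8, 297.3, 121.6]
ee_rot: [179.9, -0.1, -11.4]
force: [-2.1, -0.9, 5.1]
gripper_width: 40.5
```

Contact at TCP z≈121.6, as predicted (121.5): force went from −4.6 to +5.1 N. Let out to 52 mm.

apply_moves(plan=[{"jaw": 0.56, "delta_pos": [0, 0, -0.3], "spin": 0}, {"jaw": 0.52, "delta_pos": [0, 0, -0.3], "spin": 0}, {"jaw": 0.48, "delta_pos": [0, 0, -0.3], "spin": 0}, {"jaw": 0.44, "delta_pos": [0, 0, -0.3], "spin": 0}, {"jaw": 0.43, "delta_pos": [0, 0, -0.3], "spin": 0}, {"jaw": 0.43, "delta_pos": [0, 0, -0.3], "spin": 0}, {"jaw": 0.43, "delta_pos": [0, 0, -0.3], "spin": 0}, {"jaw": 0.43, "delta_pos": [0, 0, -0.3], "spin": 0}], squeeze=30)

```text
time_s: 20.5
ee_pos: [466.8, 297.3, 121.9]
ee_rot: [179.9, -0.1, -11.4]
force: [0.5, 0.1, -1.9]
gripper_width: 51.8
```

```bash
python3 - <<'E'
from h import *
go(466.8,298.6,260,-11.4)
b=cams.grab_frame("side");save("g10.png",b,(235,270,295,350),7)
E
```

```text
t 20.5 at [466.8 297.3 121.9] [ 1.7986e+02 -9.0000e-02 -1.1440e+01] w 51.8 F [ 0.5  0.1 -1.9]
delta [-1.000e-01 -9.000e-01 -1.381e+02] spin -0.0006 deg -0.0
```

View pics/g10.png

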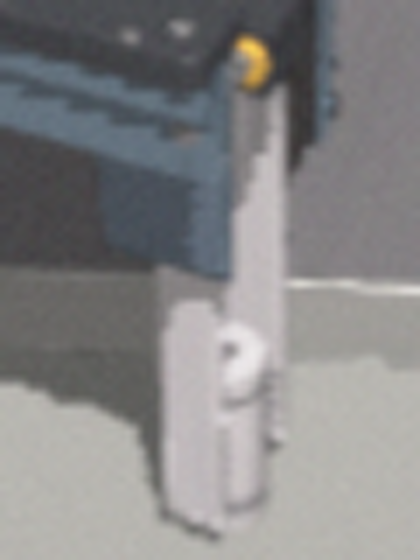

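The pin (around (245,430)) stands free between the opened jaws. Lift straight up.

apply_moves(plan=[{"jaw": 0.43, "delta_pos": [0, 0, -3], "spin": 0}, {"jaw": 0.43, "delta_pos": [0, 0, -9], "spin": 0}, {"jaw": 0.43, "delta_pos": [0, 0, -17], "spin": 0}, {"jaw": 0.43, "delta_pos": [0, 0, -26], "spin": 0}, {"jaw": 0.43, "delta_pos": [0, 0, -36], "spin": 0}, {"jaw": 0.43, "delta_pos": [0, 0, -46], "spin": 0}, {"jaw": 0.43, "delta_pos": [0, 0, -56], "spin": 0}, {"jaw": 0.43, "delta_pos": [0, 0, -64], "spin": 0}])

```text
time_s: 21.55
ee_pos: [466.9, 297.6, 186.7]
ee_rot: [179.9, -0.1, -11.4]
force: [0.4, -0.7, -2.2]
gripper_width: 51.8
```

apply_moves(plan=[{"jaw": 0.43, "delta_pos": [0, 0, -8], "spin": 0}, {"jaw": 0.43, "delta_pos": [0, 0, -18], "spin": 0}, {"jaw": 0.43, "delta_pos": [0, 0, -28], "spin": 0}, {"jaw": 0.43, "delta_pos": [0, 0, -40], "spin": 0}, {"jaw": 0.43, "delta_pos": [0, 0, -52], "spin": 0}, {"jaw": 0.43, "delta_pos": [0, 0, -62], "spin": 0}, {"jaw": 0.43, "delta_pos": [0, 0, -68], "spin": 0}, {"jaw": 0.43, "delta_pos": [0, 0, -70], "spin": 0}])

```text
time_s: 22.55
ee_pos: [466.8, 297.8, 257.1]
ee_rot: [179.9, -0.1, -11.4]
force: [0.4, -0.5, -1.5]
gripper_width: 52.1
```

```bash
python3 - <<'E'
from h import *
go(462.5,-262.8,256,-13.3)
b=cams.grab_frame("side");save("g11.png",b,(190,150,340,390),3)
E
```

```text
t 22.55 at [466.8 297.8 257.1] [ 1.7989e+02 -1.2000e-01 -1.1440e+01] w 52.1 F [ 0.4 -0.5 -1.5]
delta [106.9 550.3   2.3] spin 0.0325 deg 1.9
```

View pics/g11.png

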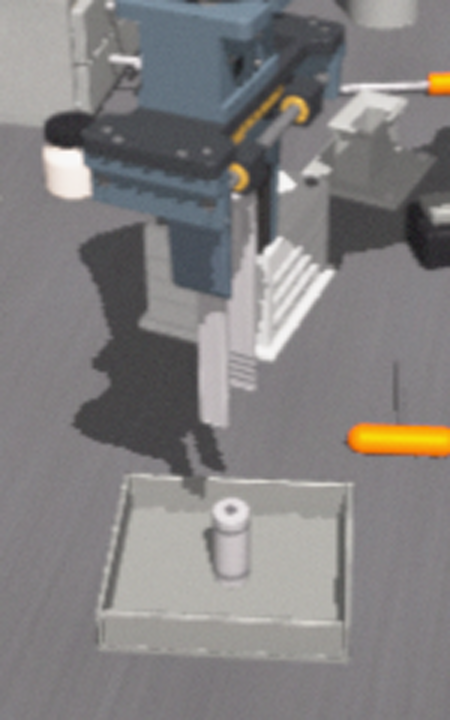

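The pin stands upright at (232,540) on the tray floor. Back to the rack.

apply_moves(plan=[{"jaw": 0.43, "delta_pos": [2, 10, 0], "spin": 0}, {"jaw": 0.43, "delta_pos": [7, 35, 0], "spin": 0}, {"jaw": 0.43, "delta_pos": [14, 70, 0], "spin": 0}, {"jaw": 0.43, "delta_pos": [21, 108, 0], "spin": 0}, {"jaw": 0.43, "delta_pos": [28, 146, 0], "spin": 0}, {"jaw": 0.43, "delta_pos": [36, 184, 0], "spin": 0}, {"jaw": 0.43, "delta_pos": [43, 222, 0], "spin": 0}, {"jaw": 0.43, "delta_pos": [51, 260, 0], "spin": 0}])

```text
time_s: 23.6
ee_pos: [464.5, 31.0, 257.4]
ee_rot: [179.9, -0.1, -11.4]
force: [0.5, -0.1, -1.8]
gripper_width: 51.9
```

```bash
python3 - <<'E'
from h import *
go(462.6,-262.8,256,-13.3)
E
```

```text
t 23.6 at [464.5  31.  257.4] [ 1.7986e+02 -9.0000e-02 -1.1450e+01] w 51.9 F [ 0.5 -0.1 -1.8]
delta [ 56.5 288.3   2.2] spin 0.0324 deg 1.9
```

apply_moves(plan=[{"jaw": 0.43, "delta_pos": [8, 42, 0], "spin": 0.005}, {"jaw": 0.43, "delta_pos": [17, 86, 0], "spin": 0.01}, {"jaw": 0.43, "delta_pos": [26, 132, 0], "spin": 0.015}, {"jaw": 0.43, "delta_pos": [35, 178, 0], "spin": 0.02}, {"jaw": 0.43, "delta_pos": [44, 224, 0], "spin": 0.026}, {"jaw": 0.43, "delta_pos": [51, 262, 0], "spin": 0.03}, {"jaw": 0.43, "delta_pos": [56, 285, 0], "spin": 0.032}, {"jaw": 0.43, "delta_pos": [56.5, 288.3, 0], "spin": 0.032}])

```text
time_s: 24.6
ee_pos: [461.8, -264.2, 257.5]
ee_rot: [179.9, -0.0, -13.4]
force: [-0.1, 0.4, -0.8]
gripper_width: 52.4
```

apply_moves(plan=[{"jaw": 0.43, "delta_pos": [0, 0, 0], "spin": 0}, {"jaw": 0.43, "delta_pos": [0, 0, 2], "spin": 0}, {"jaw": 0.43, "delta_pos": [0, 0, 10], "spin": 0}, {"jaw": 0.43, "delta_pos": [0, 0, 20], "spin": 0}, {"jaw": 0.43, "delta_pos": [0, 0, 32], "spin": 0}, {"jaw": 0.43, "delta_pos": [0, 0, 44], "spin": 0}, {"jaw": 0.43, "delta_pos": [0, 0, 54], "spin": 0}, {"jaw": 0.43, "delta_pos": [0, 0, 58], "spin": 0}])

```text
time_s: 25.6
ee_pos: [461.4, -264.2, 198.6]
ee_rot: [179.9, 0.1, -13.4]
force: [-0.2, -0.3, -0.7]
gripper_width: 52.0
```

```bash
python3 - <<'E'
from h import *
go(462.6,-262.8,195,-13.3)
s=env.state();p=s['ee_pos'];a=np.radians(-13.3)
X=np.array([np.cos(a),np.sin(a),0]);Y=np.array([-np.sin(a),np.cos(a),0])
b=cams.grab_frame("side");o=np.array([270,110]);S=6
big=cv2.resize(b[110:230,270:360],None,fx=S,fy=S,interpolation=2)
base=np.array([p[0],p[1],p[2]-103.4])
for yy in(17,22,-17,-22):
    q=[base+Y*yy+X*xx+np.array([0,0,zz]) for xx,zz in((-9,60),(-9,0),(9,0),(9,60))]
    cv2.polylines(big,[((proj("side",q)-o+.5)*S).astype(int)],False,(255,0,0) if yy>0 else (0,0,255),1)
c=np.array([461.7,-262.4,0])
for h,w,z in((13,30,59),(55,55,8)):
    q=[c+X*i*h+Y*j*w+[0,0,z] for i,j in((1,1),(1,-1),(-1,-1),(-1,1))]
    cv2.polylines(big,[((proj("side",q)-o+.5)*S).astype(int)],True,(0,200,0),1)
save("ov3.png",big[120:])
E
```

```text
t 25.6 at [ 461.4 -264.2  198.6] [ 1.7989e+02  6.0000e-02 -1.3420e+01] w 52.0 F [-0.2 -0.3 -0.7]
delta [ 0.8 -1.6  3.6] spin -0.0022 deg -0.1
```

View pics/ov3.png

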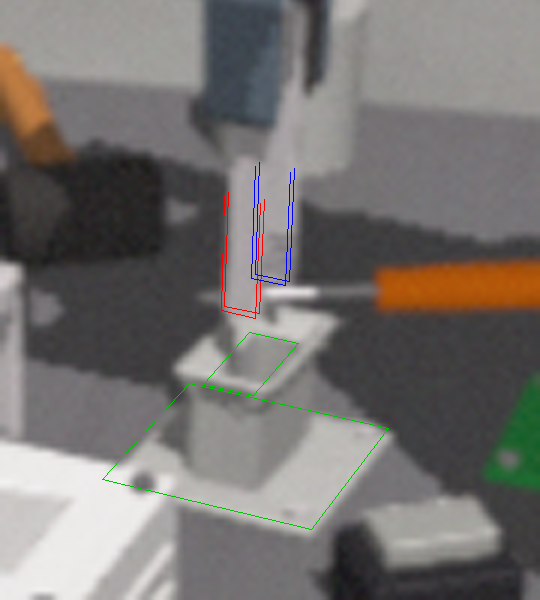

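```bash
python3 - <<'E'
from h import *
a=np.radians(-13.3)
X=np.array([np.cos(a),np.sin(a),0]);Y=np.array([-np.sin(a),np.cos(a),0])
def ov(img,o,S,p,off):
    base=np.array([p[0],p[1],p[2]-103.4])
    for yy in(17,22,-17,-22):
        q=[base+Y*yy+X*xx+np.array([0,0,zz]) for xx,zz in((-9,60),(-9,0),(9,0),(9,60))]
        cv2.polylines(img,[((proj("side",q)-o+.5)*S-off).astype(int)],False,(255,0,0) if yy>0 else (0,0,255),1)
g=cv2.cvtColor(cv2.imread("pics/g3.png"),cv2.COLOR_BGR2RGB)
g=cv2.resize(g[200:440,240:440],None,fx=2,fy=2); ov(g,np.array([230,70]),8,(462.9,-263.1,247.4),np.array([480,400]))
b=cams.grab_frame("side");k=cv2.resize(b[120:180,290:340],None,fx=8,fy=8,interpolation=2)
ov(k,np.array([290,120]),8,env.state()['ee_pos'],0)
save("ov4.png",np.hstack([g,k]))
E
```

```text
(no output)
```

View pics/ov4.png

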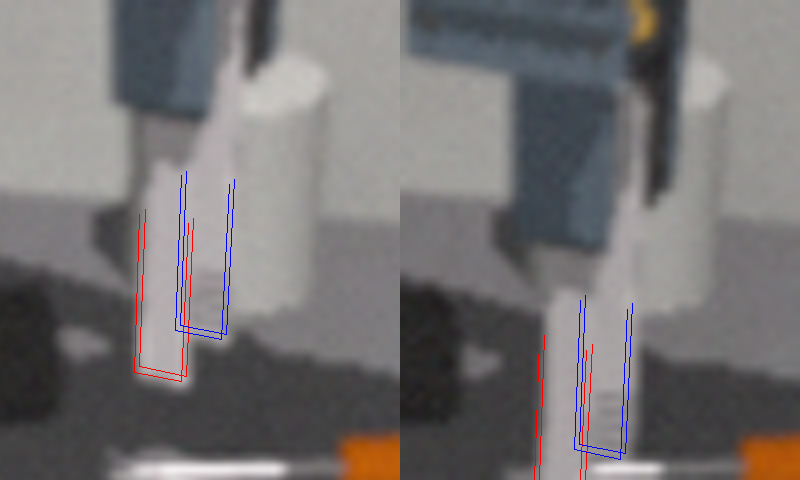

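The tongs sit in the hand as at pick-up: same overlay offset to within 1 mm. Apply the small correction and lower into the rack.

apply_moves(plan=[{"jaw": 0.43, "delta_pos": [1, -1.4, 0], "spin": 0}, {"jaw": 0.43, "delta_pos": [1, -1.4, 4], "spin": 0}, {"jaw": 0.43, "delta_pos": [1, -1.4, 10], "spin": 0}, {"jaw": 0.43, "delta_pos": [1, -1.4, 17], "spin": 0}, {"jaw": 0.43, "delta_pos": [1, -1.4, 24], "spin": 0}, {"jaw": 0.43, "delta_pos": [1, -1.4, 31], "spin": 0}, {"jaw": 0.43, "delta_pos": [1, -1.4, 37], "spin": 0}, {"jaw": 0.43, "delta_pos": [1, -1.4, 40], "spin": 0}])

```text
time_s: 26.7
ee_pos: [462.7, -263.2, 158.6]
ee_rot: [179.9, 0.1, -13.4]
force: [0.2, -0.3, -1.6]
gripper_width: 52.0
```

```bash
python3 - <<'E'
from h import *
go(462.6,-262.8,114,-13.3)
b=cams.grab_frame("side");save("g12.png",b,(280,130,350,220),6)
E
```

```text
t 26.7 at [ 462.7 -263.2  158.6] [ 1.7989e+02  6.0000e-02 -1.3420e+01] w 52.0 F [ 0.2 -0.3 -1.6]
delta [-0.2 -0.4 44.6] spin -0.0022 deg -0.1
```

View pics/g12.png

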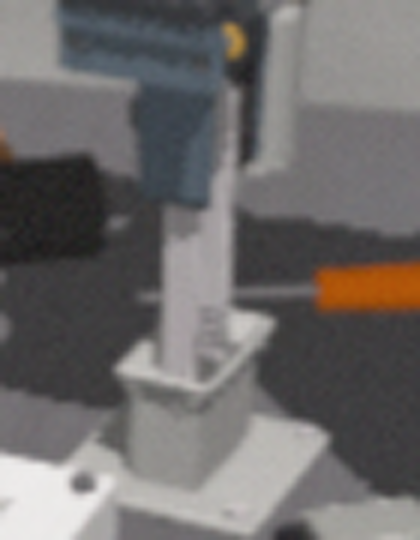

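The jaws have entered the rack mouth without force; keep on down.

apply_moves(plan=[{"jaw": 0.43, "delta_pos": [0, 0, 3], "spin": 0}, {"jaw": 0.43, "delta_pos": [0, 0, 9], "spin": 0}, {"jaw": 0.43, "delta_pos": [0, 0, 16], "spin": 0}, {"jaw": 0.43, "delta_pos": [0, 0, 23], "spin": 0}, {"jaw": 0.43, "delta_pos": [0, 0, 30], "spin": 0}, {"jaw": 0.43, "delta_pos": [0, 0, 37], "spin": 0}, {"jaw": 0.43, "delta_pos": [0, 0, 42], "spin": 0}, {"jaw": 0.43, "delta_pos": [0, 0, 44], "spin": 0}])

```text
time_s: 27.75
ee_pos: [462.5, -263.1, 114.0]
ee_rot: [179.9, 0.1, -13.4]
force: [-0.4, 0.2, -1.5]
gripper_width: 51.9
```

apply_moves(plan=[{"jaw": 0.43, "delta_pos": [0, 0, 0.3], "spin": 0}, {"jaw": 0.43, "delta_pos": [0, 0, 0.6], "spin": 0}, {"jaw": 0.43, "delta_pos": [0, 0, 0.9], "spin": 0}, {"jaw": 0.43, "delta_pos": [0, 0, 1.2], "spin": 0}, {"jaw": 0.43, "delta_pos": [0, 0, 1.5], "spin": 0}, {"jaw": 0.43, "delta_pos": [0, 0, 1.5], "spin": 0}, {"jaw": 0.43, "delta_pos": [0, 0, 1.5], "spin": 0}, {"jaw": 0.43, "delta_pos": [0, 0, 1.5], "spin": 0}])

```text
time_s: 28.75
ee_pos: [462.5, -263.1, 112.7]
ee_rot: [179.9, 0.1, -13.4]
force: [-0.3, -0.0, 1.1]
gripper_width: 52.1
```

Contact at z=112.7, the same as at pick-up. Open.

apply_moves(plan=[{"jaw": 0.41, "delta_pos": [0, 0, 0.2], "spin": 0}, {"jaw": 0.38, "delta_pos": [0, 0, 0.2], "spin": 0}, {"jaw": 0.35, "delta_pos": [0, 0, 0.2], "spin": 0}, {"jaw": 0.32, "delta_pos": [0, 0, 0.2], "spin": 0}, {"jaw": 0.25, "delta_pos": [0, 0, 0.2], "spin": 0}, {"jaw": 0.1, "delta_pos": [0, 0, 0.2], "spin": 0}, {"jaw": 0, "delta_pos": [0, 0, 0.2], "spin": 0}, {"jaw": 0, "delta_pos": [0, 0, 0.2], "spin": 0}])

```text
time_s: 29.75
ee_pos: [462.5, -263.1, 112.4]
ee_rot: [179.9, 0.1, -13.4]
force: [-0.5, -0.4, -0.6]
gripper_width: 91.3
```

apply_moves(plan=[{"jaw": 0, "delta_pos": [0, 0, 0], "spin": 0}, {"jaw": 0, "delta_pos": [0, 0, -5], "spin": 0}, {"jaw": 0, "delta_pos": [0, 0, -15], "spin": 0}, {"jaw": 0, "delta_pos": [0, 0, -30], "spin": 0}, {"jaw": 0, "delta_pos": [0, 0, -50], "spin": 0}, {"jaw": 0, "delta_pos": [0, 0, -75], "spin": 0}, {"jaw": 0, "delta_pos": [0, 0, -100], "spin": 0}, {"jaw": 0, "delta_pos": [0, 0, -120], "spin": 0}])

```text
time_s: 30.75
ee_pos: [463.1, -263.1, 234.9]
ee_rot: [179.9, -0.0, -13.4]
force: [0.6, 0.2, -0.6]
gripper_width: 91.3
```

```bash
python3 - <<'E'
from h import *
go(232,-526,230,23.8)
b=cams.grab_frame("side");save("g13.png",b,(180,130,380,390),2.3)
E
```

```text
t 30.75 at [ 463.1 -263.1  234.9] [ 1.7986e+02 -4.0000e-02 -1.3430e+01] w 91.3 F [ 0.6  0.2 -0.6]
delta [-163.7  309.3    5.5] spin -0.6498 deg -37.2
```

View pics/g13.png

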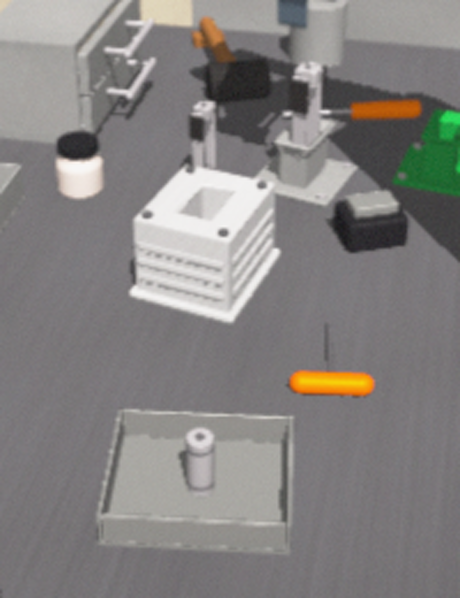

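Tongs stand upright in the grey rack at (305,105); pin stands in the tray at (200,460). Move the arm aside for a top check.

apply_moves(plan=[{"jaw": 0, "delta_pos": [-18, 34, 0], "spin": -0.06}, {"jaw": 0, "delta_pos": [-38, 72, 0], "spin": -0.15}, {"jaw": 0, "delta_pos": [-60, 113, 0], "spin": -0.24}, {"jaw": 0, "delta_pos": [-82, 155, 0], "spin": -0.33}, {"jaw": 0, "delta_pos": [-104, 197, 0], "spin": -0.42}, {"jaw": 0, "delta_pos": [-126, 238, 0], "spin": -0.5}, {"jaw": 0, "delta_pos": [-144, 272, 0], "spin": -0.58}, {"jaw": 0, "delta_pos": [-150, 285, 0], "spin": -0.6}])

```text
time_s: 31.8
ee_pos: [250.6, -507.7, 237.9]
ee_rot: [179.6, -0.1, 20.9]
force: [0.5, 0.5, -0.8]
gripper_width: 91.2
```

```bash
python3 - <<'E'
from h import *
a=cams.grab_frame("top");save("end_t.png",a,None,1.3)
o=cv2.cvtColor(cv2.imread("pics/top0.png"),4)
z=lambda i:cv2.resize(i[165:280,315:415],None,fx=4,fy=4,interpolation=2)
save("end_c.png",np.hstack([z(o),z(a)])); print(env.state()['time_s'])
E
```

```text
31.85
```

View pics/end_t.png

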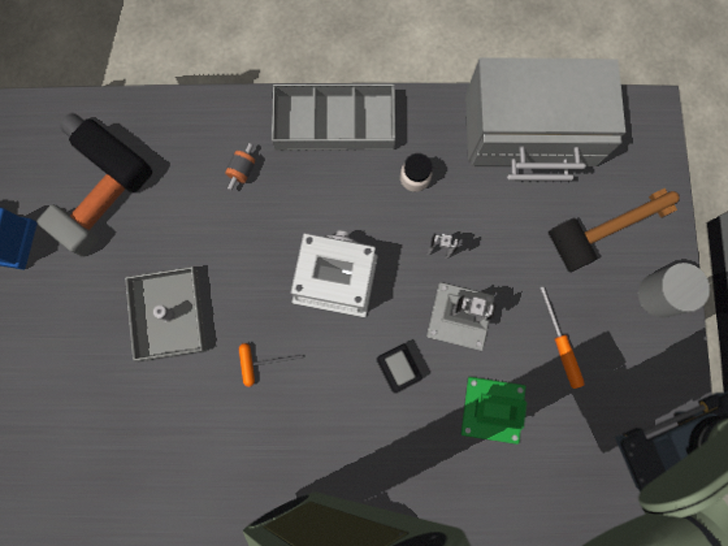

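View pics/end_c.png

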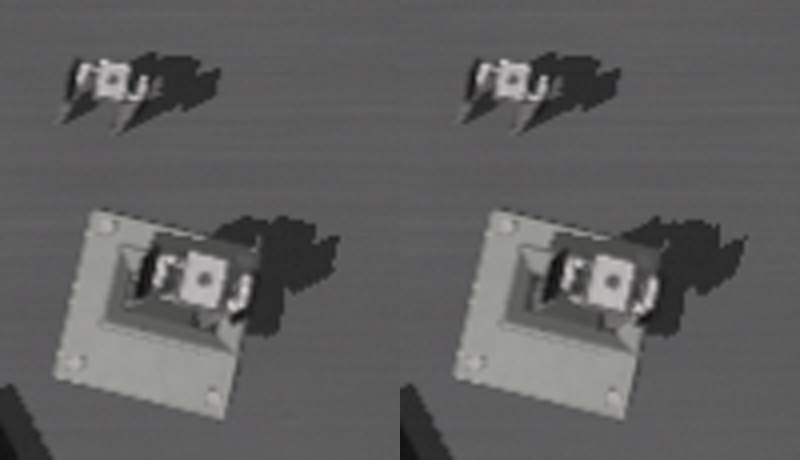

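The end picture matches the start: tongs back in the rack at (478,305), about 2 mm along y from before, bystanders unmoved, pin in the tray at (162,312).

```bash
python3 -c "
from workcell import env
print(env.job_done())"
```

```text
the job is handed in; nothing more can be done
None
```

I took the larger tongs from the grey rack, drew the pin out of the gearcase pocket with them, and stood it on the tray floor. The tongs are back upright in their rack, and I handed the job in at about 32 s of the 64 s allowed.

- **Pin:** only the tongs touched it. I felt it reach the tray floor (wrist force went from −4.6 to +5.1 N) before letting it go, and it stands upright in the tray in both last views.
- **Tongs:** they came down in the rack at the same height as at pick-up. They stand about 2 mm along y from where they started, within the pocket's clearance.
- **Other things:** the small look-alike tongs, the green rack and the other things on the bench show no movement against the first picture.
- **Disagreement:** on the pin, the gripper read 40–41 mm where 42 mm was expected. The pictures and about 2 N of extra load showed the pin was held.

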